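# Load the long instrument box through the top half of the cabinet's split door

## Task

Swing open only the top half of the little steel cabinet's split door, by a quarter turn or more, leaving the bottom half shut and bolted. Then put the long one of the two wooden instrument boxes end-first through the open half, over the ledge and between the runners, so that it lifts the sprung dust flap itself, and push it fully home against the back wall. Leave the top half standing open and the flap resting on the box, and leave the other things on the bench where they are.

Things in the scene. Friction and masses are not known exactly. Their poses are not given: they have to be found in the camera images.
- cabinet: Fixed grey sheet-steel cabinet, 178 deep (x) x 150 wide (y) x 174 high, all in mm. Origin: centre of the underside, on the bench; x points from its front into it, y across it (left seen from the robot), z up. Front frame at x = -85, inner back wall at x = +87; inside clear width 120; roof from z = 168 to 174. Both door halves hinge on the vertical line x = -91, y = -68 and open towards the robot.
- home (a point): On the shelf (top at z = 100): where the long box's origin lies when it is fully home, cabinet coordinates (2, 0, 100); its near end is then flush with the front frame. Two low runners on the shelf (top at z = 112) guide the box: 76 apart from x = -40 to the back, flaring to about 90 apart at x = -78.
- doorway (a point): Centre of the sill: the rear edge of the ledge at the front frame, cabinet coordinates (-85, 0, 101).
- top_half (a joint): Top half of the split door, 130 wide, 62 high, 12 thick, z = 106 to 168; angle in rad, 0 shut, grows as it opens towards the robot and to the -y side, at most 2.4; it starts shut or a little ajar. No latch; light friction (0.05 N m), it stays where it is left.
- top_handle (a point): Middle of the top half's pull: an upright round steel bar, 10 diameter, 54 long, z = 111 to 165 (this point at z = 140), axis 36 in front of the door's face (42 from the hinge's plane) and 112 from the hinge line along the door; two 8 thick stubs join it to the door. Can be pinched from above across the door's width. Moves with the door.
- top_hinge (a point): Point on the hinge line of the top half, at z = 140.
- bottom_half (a joint): Bottom half of the split door, z = 12 to 94, angle in rad, 0 shut. On its top it carries a steel ledge, 130 wide, standing 55 out from the front frame (x = -140 to -85), top at z = 101, 1 above the shelf. Held shut by its bolt; must stay shut.
- bolt (a joint): Barrel bolt low on the bottom half: a 9 thick steel rod along y whose tip sits in a staple on the frame at the +y side; metres withdrawn, 0 shot (bolted), 0.025 drawn. Leave it shot.
- flap (a joint): Sprung dust flap just inside the doorway, 114 wide, 60 long, hung at the top from a pin at x = -60, z = 164; angle in rad, 0 hanging shut, grows as it swings inward and up, at most 1.55. Spring and weight close it with 0.03 N m or so; lying on a 45 high box it stands at about 1.3.
- long_box: The long closed wooden instrument box, 170 (x) x 60 (y) x 45 high (z), about 0.2 kg, balanced at its middle (grip it near there or it droops), with a dark seam, brass catches on both long sides and a brass plate on each end; both ends alike, either may go in first. Origin: centre of the underside; its own x runs along its length. Starts flat on the bench.
- short_box: The short box of the same make, 115 x 60 x 45 high; origin and axes likewise. Stays where it is.
- dust_blower: Black rubber blower bulb standing on its foot, 48 diameter, 100 high; origin: centre of the foot. Leave it standing.
- flux_red: Small white bottle with a red cap, 28 diameter, 61 high, standing; origin: centre of the base.
- parts_tin_a: Round white screw-lid tin, 53 diameter, 22 high; origin: centre of the underside.
- amber_tape: Roll of amber tape lying flat, 62 diameter, 48 high; origin: centre of the underside.
- file_block: Wooden block, 34 x 90, 26 high, with needle files standing in it up to 125; origin: centre of the underside; length along its y.

How it is judged:
By the outcome, as a careful person would: the job done as asked, in the order asked, and still so for the second after the job is handed in, with the robot touching nothing.
It also fails if it takes over 67 s, if anything falls off the work surface, if the arm or the gripper's body presses on something with over 40 N, if the wrist force passes 120 N, or if a joint passes its speed limit or range.

## Robot

A 7-joint arm with a two-finger parallel gripper is mounted at the origin on a cart in front of the work surface, level with it; the furniture and walls round the work are solid. World frame = base frame: x ahead of the robot, y to its left, z up, the work surface at z = 0. Lengths are in m, angles in rad, forces in N, time in s.
With the tool pointing down it reaches from about 0.35 to 0.9 m from the base axis. Payload 8.1 kg.
Tool frame: the origin (TCP) lies between the finger pads; the fingertips stand ahead of it and the grasp point (between the pads) is the TCP (arm.nose_length is the z of the fingertips in the tool frame, in m); z points along the fingers, y is the line along which they close (so a half turn about z gives the same grasp; the last joint's range is limited). The gripper opens to 92 mm and grips with 3 to 60 N. Pads are 19 mm wide; open, the fingers measure 130 mm over their backs; the gripper's body (75 mm by 190 mm) begins 47 mm behind the grasp point.
Start: joints at [1.015, 0.434, 0.025, 1.573, -0.012, 1.134, -0.075], TCP at [0.273, -0.562, 0.246] pointing down, gripper open.
Joint ranges: [-2.62, 2.62], [-0.44, 2.09], [-1.27, 1.32], [0.08, 2.57], [-1.32, 4.46], [0.12, 2], [-2.74, 2.74]. Speed limits (rad/s): [2.22, 2.22, 3.01, 3.01, 3.14, 3.14, 3.14].

## Interface

Orientations are given as a rotation vector (axis times angle).
In Python, from cell import sensors, optics, arm gives the robot as it stands.
- The arm moves only by the tool arm_command, never from a script. Its argument "deltas" is one flat list of numbers, 7 for each row, row after row: the turn, a rotation vector about the world's x, y, z as a fraction of full scale, then the shift along the world's x, y, z as a fraction of full scale, then the finger opening in mm, from 0 to 91.8. In form: [wx, wy, wz, dx, dy, dz, fingers, wx, wy, wz, dx, dy, dz, fingers, ...]. A call has 1 to 20 rows; each row is the pose to reach, as a shift and turn from the pose commanded when the call began; what a row does not reach only later rows make up. Full scale, the value 1, is 1 m for a shift and 90 degrees for a turn. A row lasts 1/10 s, in which the tool goes at most 50 mm and 8.59 degrees, less where a joint would pass 70% of its speed; a pose out of reach is approached as far as the arm can. A call with a number of a shift or a turn outside -1 to 1 is refused whole. A call with a gripper value outside its range is refused whole. The fingers move at their own pace and stop on an object; "force" is the grip in N (left out, the last holds). Time passes only in rows, so rows that repeat a pose let the fingers close. It gives the time, the measured TCP pose, the force, the opening and the grip force at its end, in the units of the state.
- sensors.observe(): the state, without advancing time (a new reading comes with each control period).
- optics.get_image(name): name is "scene" or "top" or "wrist"; returns the picture (384x512x3 uint8, blue, green, red); there is no depth.
- optics.calibration(name): a dict with "camera_matrix" (3x3 intrinsics, pixels), "rvec" (rotation vector, rad) and "tvec" (3), from world to camera coordinates, as OpenCV has them. Camera axes: x right, y down, z forward; pixel columns grow to the right and rows downward; lengths in m; the calibration is good to about 2 mm. A picture is of the moment at which its call begins: read the wrist's pose just before it. calibration takes no time and is no camera call; for the wrist camera it gives the pose at the moment of the call.
- arm.sign_off(): hands the job in; it is judged then, once.
The state is a dict: "clock": time; "joints": joint angles; "dq": joint speeds; "joint_efforts": joint torques, N m; "position": TCP position; "ee_rot": TCP orientation; "force": force on the tool from outside, world axes, zero at the start; "ft_torque": the same for the moment, N m; "width": opening from 0.0 (shut) to 1.0 (fully open); "gripper_force": force on a finger pad.
Only numpy, scipy, OpenCV 4.12 (cv2) and the standard library are available. Lean on these libraries where they do the work, as an engineer would, in place of code of your own. Each camera call takes 0.05 s, during which the arm holds its last target. There are 200 camera calls.

## Working session

There is one attempt and no reset: what is moved stays moved. The work goes in short steps, Python scripts to look and compute and a tool call to move; the robot and the scene stay as the last step left them, time stands still between calls to the robot, and variables do not carry over. Pictures are saved under pics/ and viewed, at most 11 in all, crops included, and the job is handed in when it is done.

Besides the shell and the picture viewer there is one more tool, called after "Emit:" as name(argument=value, ...) on one line, values as JSON. arm_command: Moves the arm, as the interface text tells. Its arguments: {"type":"object","properties":{"deltas":{"type":"array","items":{"type":"number"}},"force":{"type":"number"}},"required":["deltas"]}

```bash
mkdir -p pics; cat > h.py <<'E'
import numpy as np,cv2
from cell import sensors,optics,arm
def cal(n):
    c=optics.calibration(n);R=cv2.Rodrigues(np.array(c["rvec"],float))[0];return np.array(c["camera_matrix"],float),R,np.array(c["tvec"],float).ravel()
def ray(n,u,v,c=None):
    K,R,t=c or cal(n);d=R.T@np.linalg.solve(K,[u,v,1.]);return -R.T@t,d
def onz(n,u,v,z,c=None):
    o,d=ray(n,u,v,c);return o+d*(z-o[2])/d[2]
def proj(n,P,c=None):
    K,R,t=c or cal(n);p=K@(R@np.array(P,float)+t);return p[:2]/p[2]
E
python3 - <<'E'
from h import *
s=sensors.observe();print(s);print(arm.nose_length)
for n in("scene","top","wrist"):
    cv2.imwrite(f"pics/{n}0.png",optics.get_image(n)); K,R,t=cal(n);print(n,K.round(1).tolist(),(-R.T@t).round(3),R[2].round(3))
a=cv2.imread("pics/scene0.png");b=cv2.imread("pics/top0.png")
cv2.imwrite("pics/s1.png",cv2.resize(a,(768,576)));cv2.imwrite("pics/t1.png",cv2.resize(b,(768,576)))
E
```

```text
{'clock': 0.0, 'joints': array([ 1.0154199 ,  0.43521444,  0.02498848,  1.57411295, -0.0115777 ,
        1.13398301, -0.07514757]), 'dq': array([-6.32279676e-05, -4.00041879e-04,  4.70192097e-04,  7.17638342e-04,
        1.40507242e-04,  8.89403565e-04, -9.48432407e-04]), 'joint_efforts': array([ 8.10121037e-04, -6.67842436e+01,  9.85311382e-01, -3.14449096e+01,
       -6.05119555e-02,  4.30754106e-02,  9.50753792e-05]), 'position': array([ 0.27313891, -0.56161762,  0.24494431]), 'ee_rot': array([-3.06002474e+00, -7.04639398e-01,  8.10256186e-04]), 'force': array([ 1.06917965, -0.48104237,  0.67660741]), 'ft_torque': array([-0.04983063,  0.00109224,  0.03009623]), 'gripper_force': 0.0, 'width': 1.0003448869434133}
0.019
scene [[449.5, 0.0, 259.5], [0.0, 449.5, 184.6], [0.0, 0.0, 1.0]] [ 0.105 -0.535  0.618] [ 0.477  0.692 -0.542]
top [[371.1, 0.0, 255.9], [0.0, 371.1, 186.4], [0.0, 0.0, 1.0]] [0.36  0.098 1.098] [ 0.21  -0.025 -0.977]
wrist [[292.8, 0.0, 255.2], [0.0, 292.8, 190.8], [0.0, 0.0, 1.0]] [ 0.348 -0.527  0.384] [-0.273 -0.131 -0.953]
```

View pics/s1.png

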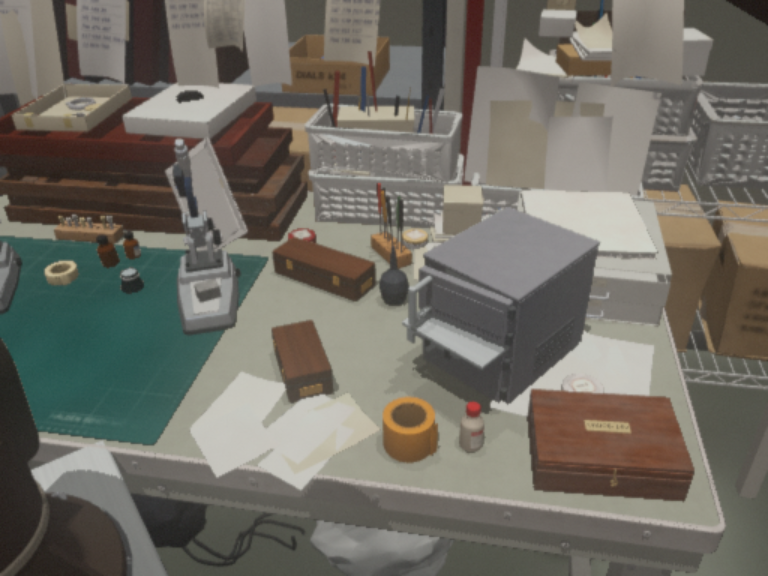

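View pics/t1.png

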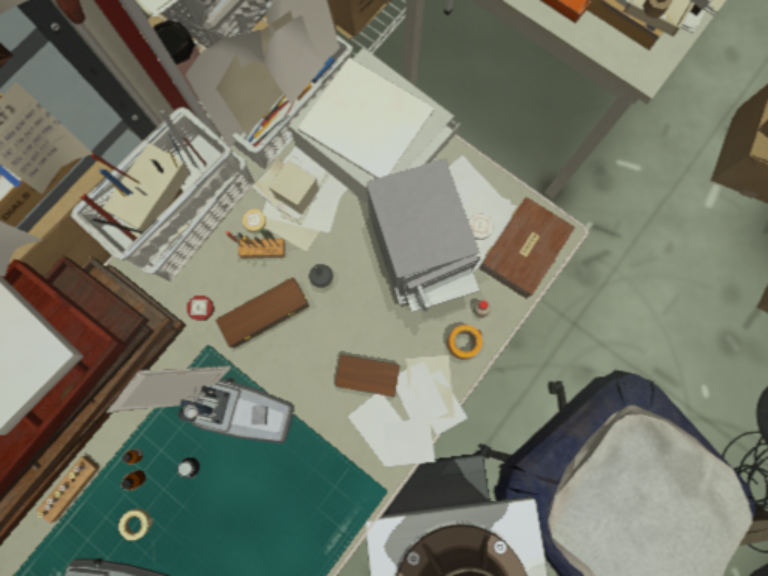

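The scene view shows the cabinet at about (500,300) of the doubled picture, its handle at (415,305). The long box is at (325,268) with the blower just right of it, and the short box is at (302,360). In the top view the roof spans (368,183) to (478,270) and the long box is at (263,313).

```bash
cat >> h.py <<'E'
def rect(n,img,mask,seed,z,c=None):
    m=cv2.morphologyEx(mask,cv2.MORPH_OPEN,np.ones((3,3),np.uint8))
    k,l=cv2.connectedComponents(m);i=l[seed[1],seed[0]]
    if i==0: return None
    q=max(cv2.findContours((l==i).astype(np.uint8),cv2.RETR_EXTERNAL,cv2.CHAIN_APPROX_NONE)[0],key=cv2.contourArea)
    P=np.array([onz(n,u,v,z,c)[:2] for u,v in q[:,0]],np.float32)
    return cv2.minAreaRect(P*1000),len(q)
E
python3 - <<'E'
from h import *
b=cv2.imread("pics/top0.png");hsv=cv2.cvtColor(b,cv2.COLOR_BGR2HSV)
for p in((280,145),(280,160),(305,190),(175,208),(245,249),(213,183),(200,180)):print(p,b[p[1],p[0]],hsv[p[1],p[0]])
def near(p,tol): return (np.abs(b.astype(int)-b[p[1],p[0]]).max(2)<tol).astype(np.uint8)*255
for p,z,t in (((280,145),.174,12),((175,208),.045,25),((245,249),.045,25),((213,183),.06,20)):
    print(p,rect("top",b,near(p,t),p,z))
for u,v in((135,205),(167,153),(172,164),(310,227),(321,205)): print(u,v,onz("top",u,v,.03).round(3))
crop=b[90:215,230:340];cv2.imwrite("pics/c1.png",cv2.resize(crop,None,fx=4.5,fy=4.5,interpolation=cv2.INTER_CUBIC))
a=cv2.imread("pics/scene0.png")[130:270,260:410];cv2.imwrite("pics/c2.png",cv2.resize(a,None,fx=4,fy=4,interpolation=cv2.INTER_CUBIC))
x=np.zeros((563,495+600,3),np.uint8)
E
```

```text
(280, 145) [143 147 148] [ 24   9 148]
(280, 160) [141 145 146] [ 24   9 146]
(305, 190) [190 200 195] [ 45  13 200]
(175, 208) [ 50  78 113] [ 13 142 113]
(245, 249) [ 53  77 110] [ 13 132 110]
(213, 183) [65 71 70] [35 22 71]
(200, 180) [136 160 159] [ 31  38 160]
(280, 145) (((652.7626953125, -7.981315612792969), (205.67945861816406, 149.22433471679688), 10.382405281066895), 320)
(175, 208) (((554.1175537109375, 310.3935546875), (59.080039978027344, 167.79116821289062), 22.70783805847168), 135)
(245, 249) (((409.9508972167969, 125.96812438964844), (113.75125885009766, 60.80968475341797), 73.2190933227539), 117)
(213, 183) (((603.687255859375, 189.6787109375), (40.114402770996094, 41.33976745605469), 84.67414093017578), 41)
135 205 [0.576 0.427 0.03 ]
167 153 [0.723 0.323 0.03 ]
172 164 [0.687 0.311 0.03 ]
310 227 [ 0.451 -0.069  0.03 ]
321 205 [ 0.511 -0.111  0.03 ]
```

View pics/c1.png

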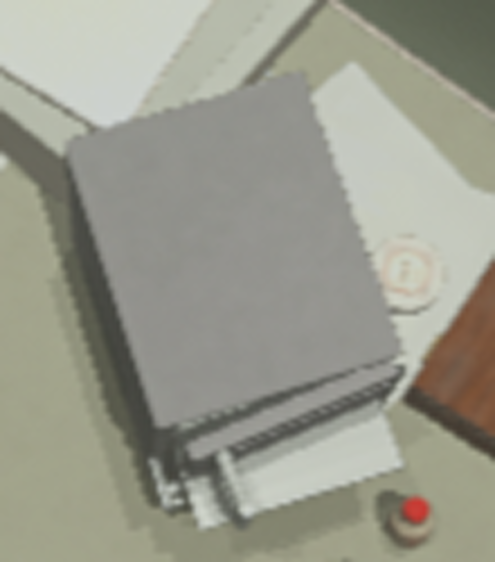

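View pics/c2.png

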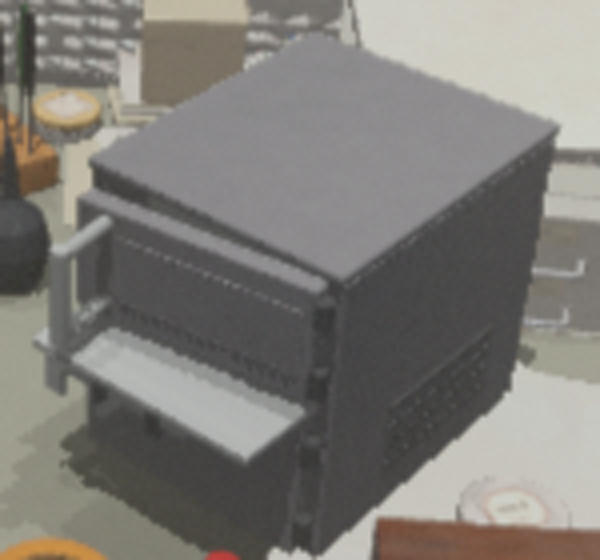

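The roof corners in the top crop are at (68,148), (303,73), (400,355) and (160,428), and the top half is slightly ajar. In the scene crop the handle bar runs from (62,240) to (57,388), and the hinge is on the right.

```bash
cat >> h.py <<'E'
E
python3 - <<'E'
from h import *
C=[(68,148),(303,73),(400,355),(160,428)]
W=np.array([onz("top",230+x/4.5-.4,90+y/4.5-.4,.174) for x,y in C])[:,:2];print(W.round(4).tolist())
S=[(330,35),(557,130),(343,282),(92,162)] # scene: back-left? 
W2=np.array([onz("scene",260+x/4-.4,130+y/4-.4,.174) for x,y in S])[:,:2];print(W2.round(4).tolist())
for Q in (W,W2):
    print([np.linalg.norm(Q[i]-Q[(i+1)%4]).round(4) for i in range(4)])
BL,BR,FR,FL=W
ex=(BL+BR-FL-FR);yaw=np.arctan2(ex[1],ex[0]);ey=(BL+FL-BR-FR);print("yaw",yaw,np.arctan2(ey[1],ey[0])-np.pi/2,"centre",W.mean(0),W2.mean(0))
# handle: scene + top
for z in(.165,.111):
    for n,u,v in(("scene",260+61/4,130+(238 if z>.14 else 390)/4),("top",230+(226)/4.5,90+455/4.5),("top",230+242/4.5,90+518/4.5)): print(z,n,onz(n,u,v,z).round(4))
# ledge corners at z=.101 scene/top
for x,y in((200,527),(404,462)): print("ledge",onz("top",230+x/4.5,90+y/4.5,.101).round(4))
E
```

```text
[[0.7329, 0.0829], [0.7631, -0.061], [0.5851, -0.0912], [0.5592, 0.0504]]
[[0.7449, 0.077], [0.7625, -0.0632], [0.5865, -0.0961], [0.5606, 0.0475]]
[np.float64(0.147), np.float64(0.1806), np.float64(0.1439), np.float64(0.1767)]
[np.float64(0.1413), np.float64(0.1791), np.float64(0.1458), np.float64(0.1867)]
yaw 0.17636154996222467 0.19383679656531005 centre [ 0.66005098 -0.00474809] [ 0.66361794 -0.0086756 ]
0.165 scene [0.5171 0.0126 0.165 ]
0.165 top [0.5398 0.0137 0.165 ]
0.165 top [0.5027 0.0096 0.165 ]
0.111 scene [ 0.4916 -0.0221  0.111 ]
0.111 top [0.5502 0.0088 0.111 ]
0.111 top [0.511  0.0045 0.111 ]
ledge [0.5101 0.0294 0.101 ]
ledge [ 0.5348 -0.099   0.101 ]
```

Emit:
arm_command(deltas=[0,0,-0.11,0.24,0.565,0.005,60,0,0,-0.11,0.24,0.565,0.005,60,0,0,-0.11,0.24,0.565,0.005,60,0,0,-0.11,0.24,0.565,0.005,60,0,0,-0.11,0.24,0.565,0.005,60,0,0,-0.11,0.24,0.565,0.005,60,0,0,-0.11,0.24,0.565,0.005,60,0,0,-0.11,0.24,0.565,0.005,60,0,0,-0.11,0.24,0.565,0.005,60,0,0,-0.11,0.24,0.565,0.005,60,0,0,-0.11,0.24,0.565,0.005,60,0,0,-0.11,0.24,0.565,0.005,60,0,0,-0.11,0.24,0.565,0.005,60,0,0,-0.11,0.24,0.565,0.005,60,0,0,-0.11,0.24,0.565,0.005,60,0,0,-0.11,0.24,0.565,0.005,60,0,0,-0.11,0.24,0.565,0.005,60,0,0,-0.11,0.24,0.565,0.005,60])

```text
clock: 1.95
position: [0.5132, 0.0018, 0.2508]
ee_rot: [3.111, 0.435, -0.0]
force: [0.3, -0.6, -0.9]
width: 0.649
gripper_force: 0.0
```

```bash
python3 - <<'E'
from h import *
s=sensors.observe();print(s["clock"],s["position"],s["joints"].round(2),s["ee_rot"])
c=cal("wrist");print((-c[1].T@c[2]).round(3),c[1][2].round(3))
w=optics.get_image("wrist");np.savez("pics/w1.npz",K=c[0],R=c[1],t=c[2])
cv2.imwrite("pics/w1.png",w);cv2.imwrite("pics/w1b.png",cv2.resize(w,(768,576),interpolation=cv2.INTER_CUBIC))
E
```

```text
1.95 [0.51319182 0.00178039 0.25081686] [ 0.1   0.27 -0.26  1.82  0.08  1.07 -1.48] [ 3.11091787e+00  4.35306017e-01 -4.06764135e-06]
[0.593 0.024 0.389] [-0.291 -0.083 -0.953]
```

View pics/w1b.png

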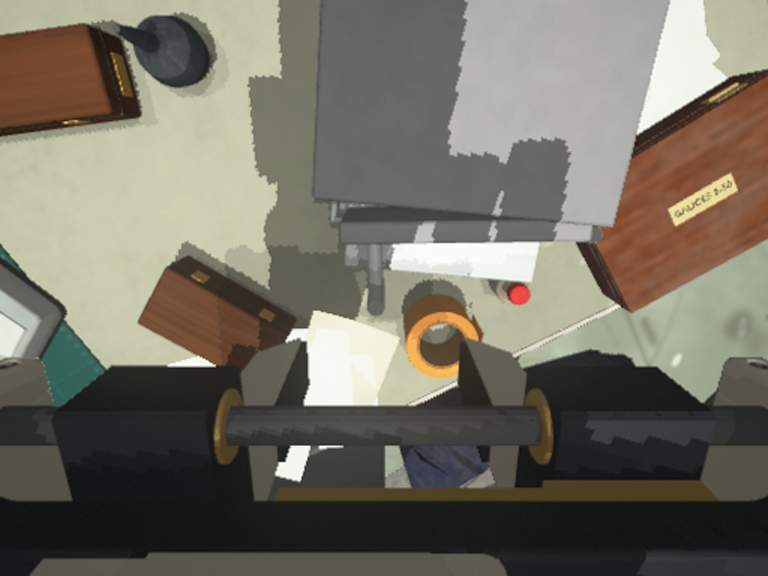

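The wrist view shows the handle's top end at about (376,303). The roof's front corners are at (315,197) and (612,226), and the door's front top edge runs from (342,242) to (603,240).

```bash
python3 - <<'E'
from h import *
d=np.load("pics/w1.npz");c=(d["K"],d["R"],d["t"])
f=lambda u,v,z:onz("",u/1.5-.2,v/1.5-.2,z,c)[:3].round(4)
print("bar top",f(376,303,.165)); FL=f(315,197,.174);FR=f(612,226,.174);print("roof",FL,FR,np.linalg.norm(FL-FR))
A=f(342,242,.168);B=f(603,240,.168);print("door",A,B,np.linalg.norm(A-B))
e=(FL-FR)[:2];y=np.arctan2(-e[0],e[1]);e=(A-B)[:2];print("yaw",y,"door dir",np.arctan2(-e[0],e[1]),"theta",np.arctan2(-e[0],e[1])-y)
for y in(.18,.19):
  ex=np.array([np.cos(y),np.sin(y)]);ey=np.array([-ex[1],ex[0]])
  for cc in ((.660,-.008),(.657,-.008)):
    H=np.array(cc)-.091*ex-.068*ey
    for th in(0,.08,.12,1.95):
      dd=np.cos(th)*ey-np.sin(th)*ex;n=-np.cos(th)*ex-np.sin(th)*ey
      print(y,cc,th,(H+.112*dd+.042*n).round(4))
print("roof front pred", [ (np.array((.66,-.008))-.089*ex+s*.075*ey).round(4) for s in(1,-1)])
E
```

```text
bar top [0.5146 0.0053 0.165 ]
roof [0.562 0.049 0.174] [ 0.5884 -0.0949  0.174 ] 0.14630164045560118
door [0.5428 0.0312 0.168 ] [ 0.5804 -0.0969  0.168 ] 0.13350419469065383
yaw 0.18144303198681005 door dir 0.2855019215460607 theta 0.10405888955925063
0.18 (0.66, -0.008) 0 [0.5213 0.0115]
0.18 (0.66, -0.008) 0.08 [0.5133 0.0062]
0.18 (0.66, -0.008) 0.12 [0.5094 0.0034]
0.18 (0.66, -0.008) 1.95 [ 0.51   -0.1862]
0.18 (0.657, -0.008) 0 [0.5183 0.0115]
0.18 (0.657, -0.008) 0.08 [0.5103 0.0062]
0.18 (0.657, -0.008) 0.12 [0.5064 0.0034]
0.18 (0.657, -0.008) 1.95 [ 0.507  -0.1862]
0.19 (0.66, -0.008) 0 [0.5211 0.0101]
0.19 (0.66, -0.008) 0.08 [0.5131 0.0048]
0.19 (0.66, -0.008) 0.12 [0.5093 0.0019]
0.19 (0.66, -0.008) 1.95 [ 0.5118 -0.1877]
0.19 (0.657, -0.008) 0 [0.5181 0.0101]
0.19 (0.657, -0.008) 0.08 [0.5101 0.0048]
0.19 (0.657, -0.008) 0.12 [0.5063 0.0019]
0.19 (0.657, -0.008) 1.95 [ 0.5088 -0.1877]
roof front pred [array([0.5584, 0.0488]), array([ 0.5868, -0.0985])]
```

Emit:
arm_command(deltas=[0,0,0,0,0.003,-0.04,60,0,0,0,0,0.003,-0.08,60,0,0,0,0,0.003,-0.106,60,0,0,0,0,0.003,-0.106,60,0,0,0,0,0.003,-0.106,30,0,0,0,0,0.003,-0.106,15,0,0,0,0,0.003,-0.106,5,0,0,0,0,0.003,-0.106,5,0,0,0,0,0.003,-0.106,5,0,0,0,0,0.003,-0.106,5], force=20)

```text
clock: 3.0
position: [0.5136, 0.006, 0.1451]
ee_rot: [3.111, 0.438, 0.001]
force: [-0.7, -0.8, 0.3]
width: 0.182
gripper_force: 0.0
```

```bash
python3 - <<'E'
from h import *
s=sensors.observe();p=s["position"][:2];H=np.array([.584,-.0905]);r=p-H
print(s["clock"],s["position"],s["joints"].round(2),np.linalg.norm(r))
for k in range(1,19):
    a=k*.105;q=H+[np.cos(a)*r[0]-np.sin(a)*r[1],np.sin(a)*r[0]+np.cos(a)*r[1]]-p
    print(f"0,0,{a/(np.pi/2):.3f},{q[0]:.4f},{q[1]:.4f},0,5,")
E
```

```text
3.0 [0.51355852 0.005966   0.14509211] [ 0.08  0.39 -0.25  1.95  0.13  0.82 -1.54] 0.11944743883675575
0,0,0.067,-0.0097,-0.0079,0,5,
0,0,0.134,-0.0186,-0.0168,0,5,
0,0,0.201,-0.0264,-0.0266,0,5,
0,0,0.267,-0.0332,-0.0371,0,5,
0,0,0.334,-0.0389,-0.0483,0,5,
0,0,0.401,-0.0433,-0.0600,0,5,
0,0,0.468,-0.0465,-0.0721,0,5,
0,0,0.535,-0.0484,-0.0845,0,5,
0,0,0.602,-0.0490,-0.0971,0,5,
0,0,0.668,-0.0483,-0.1096,0,5,
0,0,0.735,-0.0463,-0.1219,0,5,
0,0,0.802,-0.0429,-0.1340,0,5,
0,0,0.869,-0.0384,-0.1457,0,5,
0,0,0.936,-0.0326,-0.1568,0,5,
0,0,1.003,-0.0257,-0.1673,0,5,
0,0,1.070,-0.0178,-0.1770,0,5,
0,0,1.136,-0.0088,-0.1858,0,5,
0,0,1.203,0.0010,-0.1936,0,5,
```

Emit:
arm_command(deltas=[0,0,0,0,0,0,2,0,0,0,0,0,0,2,0,0,0,0,0,0,2,0,0,0.067,-0.0097,-0.0079,0,2,0,0,0.134,-0.0186,-0.0168,0,2,0,0,0.201,-0.0264,-0.0266,0,2,0,0,0.267,-0.0332,-0.0371,0,2,0,0,0.334,-0.0389,-0.0483,0,2,0,0,0.401,-0.0433,-0.06,0,2,0,0,0.468,-0.0465,-0.0721,0,2])

```text
clock: 4.0
position: [0.4667, -0.0664, 0.1449]
ee_rot: [2.742, 1.533, 0.0]
force: [1.0, 1.0, 0.8]
width: 0.102
gripper_force: 20.0
```

Emit:
arm_command(deltas=[0,0,0.067,-0.0019,-0.0124,0,2,0,0,0.134,-0.0025,-0.025,0,2,0,0,0.2,-0.0018,-0.0375,0,2,0,0,0.267,0.0002,-0.0498,0,2,0,0,0.334,0.0036,-0.0619,0,2,0,0,0.401,0.0081,-0.0736,0,2,0,0,0.468,0.0139,-0.0847,0,2,0,0,0.535,0.0208,-0.0952,0,2,0,0,0.602,0.0287,-0.1049,0,2,0,0,0.668,0.0377,-0.1137,0,2,0,0,0.735,0.0475,-0.1215,0,2,0,0,0.735,0.0475,-0.1215,0,2,0,0,0.735,0.0475,-0.1215,0,2,0,0,0.735,0.0475,-0.1215,0,45,0,0,0.735,0.0475,-0.1215,0,45,0,0,0.735,0.0475,-0.1215,0,45,0,0,0.735,0.0475,-0.1215,0,45,0,0,0.735,0.0475,-0.1215,0.04,45,0,0,0.735,0.0475,-0.1215,0.08,45,0,0,0.735,0.0475,-0.1215,0.12,80])

```text
clock: 6.0
position: [0.5139, -0.1876, 0.266]
ee_rot: [-1.467, -2.777, 0.0]
force: [0.8, -0.3, -0.0]
width: 0.536
gripper_force: 0.0
```

Emit:
arm_command(deltas=[0,0,-0.129,0.04,0.498,0.02,85,0,0,-0.129,0.04,0.498,0.02,85,0,0,-0.129,0.04,0.498,0.02,85,0,0,-0.129,0.04,0.498,0.02,85,0,0,-0.129,0.04,0.498,0.02,85,0,0,-0.129,0.04,0.498,0.02,85,0,0,-0.129,0.04,0.498,0.02,85,0,0,-0.129,0.04,0.498,0.02,85,0,0,-0.129,0.04,0.498,0.02,85,0,0,-0.129,0.04,0.498,0.02,85,0,0,-0.129,0.04,0.498,0.02,85,0,0,-0.129,0.04,0.498,0.02,85,0,0,-0.129,0.04,0.498,0.02,85,0,0,-0.129,0.04,0.498,0.02,85])

```text
clock: 7.4
position: [0.5551, 0.3083, 0.2847]
ee_rot: [1.744, 2.612, -0.001]
force: [0.7, 0.2, -0.2]
width: 0.925
gripper_force: 0.0
```

```bash
python3 - <<'E'
from h import *
s=sensors.observe();print(s["clock"],s["position"],s["joints"].round(2),s["ee_rot"])
c=cal("wrist");print((-c[1].T@c[2]).round(3),c[1][2].round(3),proj("",[.554,.31,.045],c))
w=optics.get_image("wrist");np.savez("pics/w2.npz",K=c[0],R=c[1],t=c[2])
t=optics.get_image("top");cv2.imwrite("pics/w2.png",w);cv2.imwrite("pics/t2.png",t)
cv2.imwrite("pics/w2b.png",np.hstack([w[:, :400],t[90:474,180:400]]))
E
```

```text
7.4 [0.55509893 0.30829496 0.28468719] [-0.14  0.52 -0.72  1.45  0.35  1.3  -0.49] [ 1.74383588e+00  2.61199346e+00 -1.27343209e-03]
[0.524 0.384 0.423] [ 0.116 -0.28  -0.953] [254.65082956 161.08482144]Traceback (most recent call last):
  File "<stdin>", line 6, in <module>
    return _nx.concatenate(arrs, 1, dtype=dtype, casting=casting)
           ~~~~~~~~~~~~~~~^^^^^^^^^^^^^^^^^^^^^^^^^^^^^^^^^^^^^^^
ValueError: all the input array dimensions except for the concatenation axis must match exactly, but along dimension 0, the array at index 0 has size 384 and the array at index 1 has size 294
```

View pics/w2.png

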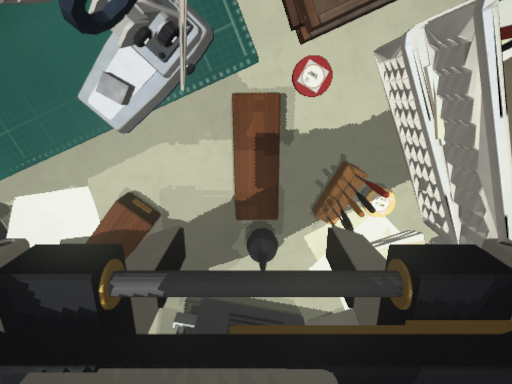

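The wrist view shows the whole top of the long box, with corners at (233,93), (279,93), (279,219) and (235,219). The blower is at (262,245) and the file block spans (315,210) to (365,170).

```bash
python3 - <<'E'
from h import *
d=np.load("pics/w2.npz");c=(d["K"],d["R"],d["t"])
Q=np.array([onz("",u,v,.045,c)[:2] for u,v in((233,93),(279.5,93),(279,219.5),(235,219.5))])
print(Q.round(4),Q.mean(0));ax=(Q[2]+Q[3]-Q[0]-Q[1])/2;print(np.linalg.norm(ax),np.degrees(np.arctan2(ax[1],ax[0])),np.linalg.norm(Q[0]-Q[1]),np.linalg.norm(Q[2]-Q[3]))
ca=[onz("",u,v,.026,c)[:2] for u,v in((315,212),(328,221),(345,163),(365,170))];print("block",np.round(ca,3).tolist())
p=np.array([.5551,.3083]);y=np.radians(22.7);ty=np.array([np.cos(y),np.sin(y)])
for q in ca: print("along y/perp",((q-p)@ty).round(3),((q-p)@[-ty[1],ty[0]]).round(3))
E
```

```text
[[0.4971 0.3781]
 [0.5497 0.4   ]
 [0.6172 0.2464]
 [0.5604 0.2228]] [0.55609002 0.3118017 ]
0.16776181926515557 -67.04366906728822 0.05693294037947086 0.061510915355261986
block [[0.665, 0.27], [0.689, 0.265], [0.672, 0.352], [0.702, 0.353]]
along y/perp 0.087 -0.078
along y/perp 0.107 -0.092
along y/perp 0.124 -0.005
along y/perp 0.153 -0.015
```

Emit:
arm_command(deltas=[0,0,0,0.0005,0.003,-0.04,88,0,0,0,0.0005,0.003,-0.08,88,0,0,0,0.0005,0.003,-0.12,88,0,0,0,0.0005,0.003,-0.16,88,0,0,0,0.0005,0.003,-0.19,88,0,0,0,0.0005,0.003,-0.22,88,0,0,0,0.0005,0.003,-0.25,88,0,0,0,0.0005,0.003,-0.25,88,0,0,0,0.0005,0.003,-0.25,50,0,0,0,0.0005,0.003,-0.25,50,0,0,0,0.0005,0.003,-0.25,50,0,0,0,0.0005,0.003,-0.25,50,0,0,0,0.0005,0.003,-0.25,50,0,0,0,0.0005,0.003,-0.25,50,0,0,0,0.0005,0.003,-0.25,50,0,0,0,0.0005,0.003,-0.25,50], force=30)

```text
clock: 9.1
position: [0.5553, 0.3136, 0.0361]
ee_rot: [1.74, 2.614, 0.002]
force: [-1.3, -0.8, 6.8]
width: 0.651
gripper_force: 30.0
```

Emit:
arm_command(deltas=[0,0,0,0,0,0.03,50,0,0,0,0,0,0.065,50,0,0,0,0,0,0.1,50,0,0,0,0,0,0.13,50,0,0,0.05,-0.02,-0.015,0.13,50,0,0,0.12,-0.04,-0.03,0.13,50,0,0,0.19,-0.06,-0.045,0.13,50,0,0,0.26,-0.08,-0.06,0.13,50,0,0,0.33,-0.1,-0.075,0.13,50,0,0,0.4,-0.12,-0.09,0.13,50,0,0,0.47,-0.14,-0.11,0.13,50,0,0,0.54,-0.143,-0.14,0.13,50,0,0,0.61,-0.145,-0.18,0.13,50,0,0,0.68,-0.146,-0.22,0.13,50,0,0,0.75,-0.146,-0.26,0.13,50,0,0,0.82,-0.146,-0.3,0.13,50,0,0,0.862,-0.146,-0.335,0.13,50,0,0,0.862,-0.146,-0.365,0.13,50,0,0,0.862,-0.146,-0.365,0.13,50,0,0,0.862,-0.146,-0.365,0.13,50])

```text
clock: 11.1
position: [0.4088, -0.0521, 0.1648]
ee_rot: [-0.278, 3.129, -0.0]
force: [0.4, 1.0, -1.7]
width: 0.654
gripper_force: 30.0
```

```bash
python3 - <<'E'
from h import *
s=sensors.observe();print(s["clock"],s["position"],s["joints"].round(2),s["ee_rot"],s["force"])
c=cal("wrist")
w=optics.get_image("wrist");np.savez("pics/w3.npz",K=c[0],R=c[1],t=c[2]);cv2.imwrite("pics/w3.png",w)
t=optics.get_image("scene");cv2.imwrite("pics/s3.png",t)
a=cv2.resize(w,(560,420));b=t[80:320,200:440]
cv2.imwrite("pics/v3.png",np.vstack([w[:290],np.pad(cv2.resize(t[110:290,200:456],None,fx=1.7,fy=1.7),((0,0),(0,512-435),(0,0)))]))
E
```

```text
11.1 [ 0.40879459 -0.05209686  0.16484747] [ 0.94  0.43 -1.18  2.1   0.51  0.93  1.22] [-2.77945328e-01  3.12910462e+00 -8.25671118e-05] [ 0.3664996   0.97900245 -1.69103777]
```

View pics/v3.png

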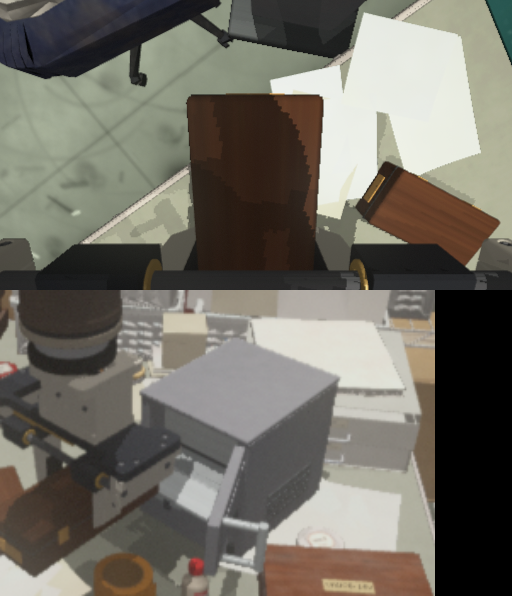

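The door stands well open. The box is level in the gripper with its rear top corners at about (188,96) and (323,96) in the wrist view.

```bash
python3 - <<'E'
from h import *
d=np.load("pics/w3.npz");c=(d["K"],d["R"],d["t"])
z=.1648-.036+.045
A=onz("",188,96.5,z,c)[:2];B=onz("",323,96.5,z,c)[:2];print(A.round(4),B.round(4),np.linalg.norm(A-B))
p=np.array([.4088,-.0521]);ex=np.array([np.cos(.185),np.sin(.185)]);ey=np.array([-ex[1],ex[0]])
for q in(A,B,(A+B)/2): print("rel tcp in cab axes",((q-p)@ex).round(4),((q-p)@ey).round(4))
C=np.array([.661,-.007]);print("tcp cab",(p-C)@ex,(p-C)@ey)
yaw=2*np.degrees(np.arctan2(3.129,-.278))-90;print("tool y",yaw)
for X in(-.255,-.19,-.15,-.103):
    print(X,(C+X*ex-p).round(4))
E
```

```text
[ 0.3331 -0.0953] [ 0.3231 -0.0394] 0.056791289265496224
rel tcp in cab axes -0.0823 -0.0285
rel tcp in cab axes -0.0819 0.0283
rel tcp in cab axes -0.0821 -0.0001
tcp cab -0.25619251107105906 0.0020608908523485616
tool y 100.15437099139376
-0.255 [ 0.0016 -0.0018]
-0.19 [0.0654 0.0102]
-0.15 [0.1048 0.0175]
-0.103 [0.151  0.0262]
```

Emit:
arm_command(deltas=[0,0,0.005,0.001,-0.002,-0.012,50,0,0,0.005,0.0015,-0.002,-0.023,50,0,0,0.005,0.02,0.0015,-0.023,50,0,0,0.005,0.04,0.0055,-0.023,50,0,0,0.005,0.065,0.0102,-0.023,50,0,0,0.005,0.065,0.0102,-0.023,50,0,0,0.005,0.065,0.0102,-0.023,50])

```text
clock: 11.9
position: [0.4735, -0.0405, 0.1406]
ee_rot: [0.296, -3.126, -0.001]
force: [-1.7, -0.4, -1.9]
width: 0.653
gripper_force: 30.0
```

```bash
python3 - <<'E'
from h import *
s=sensors.observe();print(s["clock"],s["position"],s["joints"].round(2),s["ee_rot"],s["force"])
p=s["position"][:2];ex=np.array([np.cos(.185),np.sin(.185)]);ey=np.array([-ex[1],ex[0]]);C=np.array([.661,-.007]);print("tcp cab",(p-C)@ex,(p-C)@ey)
t=optics.get_image("top");cv2.imwrite("pics/t4.png",t);u=optics.get_image("scene");cv2.imwrite("pics/s4.png",u)
a=cv2.resize(t[100:240,220:340],None,fx=3.3,fy=3.3,interpolation=cv2.INTER_CUBIC);b=cv2.resize(u[110:264,250:382],None,fx=3,fy=3,interpolation=cv2.INTER_CUBIC)
cv2.imwrite("pics/v4.png",np.hstack([a[:462],b]))
E
```

```text
11.9 [ 0.47350476 -0.04047859  0.14064039] [ 0.77  0.55 -1.08  2.    0.6   0.96  1.14] [ 2.96394677e-01 -3.12605875e+00 -1.29693807e-03] [-1.67768837 -0.359048   -1.8864692 ]
tcp cab -0.19045413977910253 0.001581782811250329
```

View pics/v4.png

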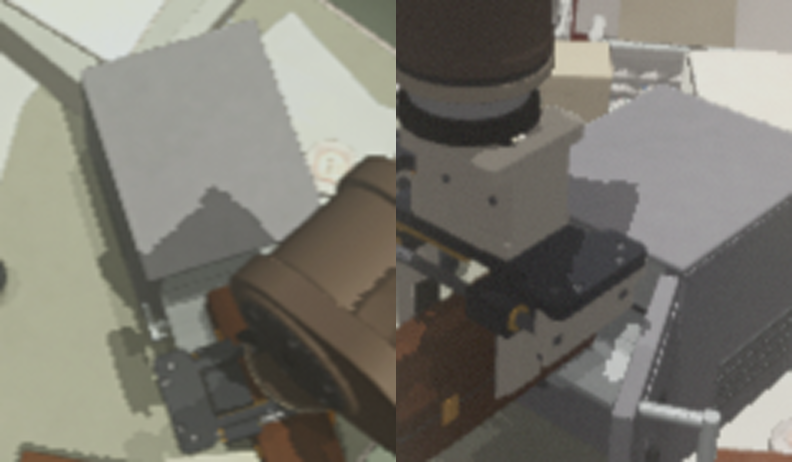

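The box's front end is over the ledge and clear of the open door; it is centred to about 1.5 mm.

Emit:
arm_command(deltas=[0,0,0,0.009,0.0005,0,50,0,0,0,0.018,0.002,0,50,0,0,0,0.027,0.0035,0,50,0,0,0,0.036,0.005,0,50,0,0,0,0.045,0.0067,0,50,0,0,0,0.054,0.0085,0,50,0,0,0,0.063,0.0102,0,50,0,0,0,0.072,0.012,0,50,0,0,0,0.08,0.0135,0,50,0,0,0,0.085,0.0145,0,50,0,0,0,0.085,0.0145,0,50,0,0,0,0.085,0.0145,0,50])

```text
clock: 13.2
position: [0.5591, -0.0268, 0.1418]
ee_rot: [-0.294, 3.127, 0.0]
force: [-0.1, -0.0, -2.9]
width: 0.654
gripper_force: 30.0
```

```bash
python3 - <<'E'
from h import *
s=sensors.observe();print(s["clock"],s["position"],s["joints"].round(2),s["ee_rot"],s["force"],s["ft_torque"])
p=s["position"][:2];ex=np.array([np.cos(.185),np.sin(.185)]);ey=np.array([-ex[1],ex[0]]);C=np.array([.661,-.007]);print("tcp cab",(p-C)@ex,(p-C)@ey)
E
```

```text
13.2 [ 0.55908607 -0.02677053  0.14178919] [ 0.63  0.66 -1.01  1.8   0.64  1.05  1.13] [-2.93851798e-01  3.12741848e+00  4.08831530e-04] [-0.13389405 -0.0427249  -2.91234362] [ 0.1706947  -0.09539436  0.02940964]
tcp cab -0.10381161606202084 -0.0006864553715116312
```

Emit:
arm_command(deltas=[0,0,0,0,0,-0.002,50,0,0,0,0,0,-0.0045,50,0,0,0,0,0,-0.0045,50,0,0,0,0,0,-0.0045,74,0,0,0,0,0,-0.0045,74,0,0,0,0,0,-0.0045,74,0,0,0,0,0,-0.0045,74])

```text
clock: 13.9
position: [0.5591, -0.0269, 0.1374]
ee_rot: [-0.294, 3.127, 0.0]
force: [-0.7, -0.0, 0.4]
width: 0.804
gripper_force: 0.0
```

Emit:
arm_command(deltas=[0,0,0,0,0,0.03,74,0,0,0,0,0,0.07,74,0,0,0,0,0,0.1,50,0,0,0,-0.03,-0.006,0.11,20,0.01,-0.06,0,-0.06,-0.011,0.11,0,0.025,-0.13,0,-0.09,-0.017,0.11,0,0.037,-0.2,0,-0.11,-0.021,0.11,0,0.049,-0.26,0,-0.128,-0.023,0.11,0,0.061,-0.328,0,-0.128,-0.023,0.11,0,0.061,-0.328,0,-0.128,-0.023,0.11,0,0.061,-0.328,0,-0.128,-0.023,0.11,0])

```text
clock: 15.0
position: [0.4306, -0.0457, 0.2466]
ee_rot: [-0.254, 2.625, 0.078]
force: [0.7, 1.8, 0.7]
width: 0.068
gripper_force: 0.0
```

```bash
cat >> h.py <<'E'
def cab():
    s=sensors.observe();p=s["position"];ex=np.array([np.cos(.185),np.sin(.185)]);ey=np.array([-ex[1],ex[0]]);C=np.array([.661,-.007])
    R=cv2.Rodrigues(s["ee_rot"])[0]
    print(s["clock"],p.round(4),s["joints"].round(2),s["force"].round(1),"tz",R[:,2].round(3),"ty",R[:,1].round(3),"cab",((p[:2]-C)@ex).round(4),((p[:2]-C)@ey).round(4))
E
python3 - <<'E'
from h import *
cab();c=cal("wrist");w=optics.get_image("wrist");np.savez("pics/w5.npz",K=c[0],R=c[1],t=c[2]);cv2.imwrite("pics/w5.png",w)
t=optics.get_image("top");cv2.imwrite("pics/t5.png",t)
a=cv2.resize(t[100:240,220:340],None,fx=2.7,fy=2.74,interpolation=cv2.INTER_CUBIC)
cv2.imwrite("pics/v5.png",np.hstack([w[:, 60:460],a[:384]]))
E
```

```text
15.0 [ 0.4306 -0.0457  0.2466] [ 1.43 -0.08 -1.17  2.3  -0.64  0.49  2.52] [0.7 1.8 0.7] tz [ 0.474  0.102 -0.875] ty [-0.194  0.981  0.009] cab -0.2336 0.0044
```

View pics/v5.png

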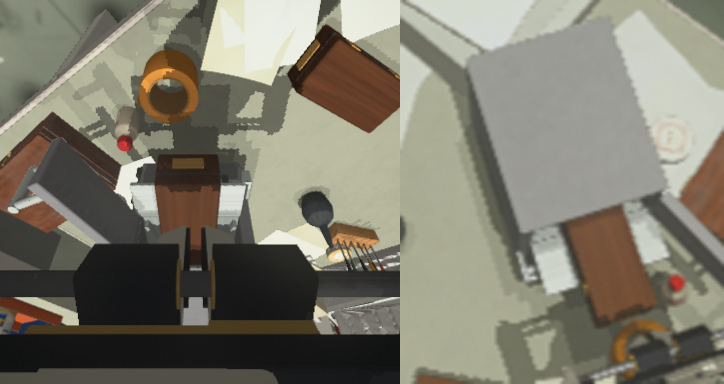

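The box stands on the ledge with its rear end showing in the wrist view. The rear corners are at about (218,166) and (279,166) in full-picture pixels, with the brass plate at (248,163).

```bash
python3 - <<'E'
from h import *
d=np.load("pics/w5.npz");c=(d["K"],d["R"],d["t"])
w=cv2.imread("pics/w5.png");hsv=cv2.cvtColor(w,cv2.COLOR_BGR2HSV)
print([(v,w[v,230].tolist(),w[v,248].tolist()) for v in range(148,196,4)])
ex=np.array([np.cos(.185),np.sin(.185)]);ey=np.array([-ex[1],ex[0]]);C=np.array([.661,-.007])
for u,v,z in((220,180,.146),(278,180,.146),(220,155,.146),(278,155,.146),(220,155,.101),(278,155,.101)):
    q=onz("",u,v,z,c)[:2]-C;print(u,v,z,(q@ex).round(4),(q@ey).round(4))
E
```

```text
[(148, [112, 131, 130], [57, 65, 65]), (152, [59, 68, 68], [56, 66, 66]), (156, [25, 33, 44], [25, 32, 43]), (160, [26, 34, 44], [39, 69, 90]), (164, [31, 40, 53], [39, 69, 91]), (168, [30, 39, 54], [31, 52, 69]), (172, [30, 37, 46], [27, 34, 44]), (176, [30, 37, 48], [25, 32, 43]), (180, [29, 37, 47], [24, 32, 43]), (184, [32, 41, 55], [29, 39, 54]), (188, [36, 47, 66], [33, 44, 64]), (192, [45, 64, 98], [43, 62, 94])]
220 180 0.146 -0.1937 -0.0257
278 180 0.146 -0.1937 0.0247
220 155 0.146 -0.2216 -0.0236
278 155 0.146 -0.2217 0.0228
220 155 0.101 -0.1844 -0.0297
278 155 0.101 -0.1845 0.0281
```

Emit:
arm_command(deltas=[0,0,0,0.001,-0.004,-0.04,0,0,0,0,0.001,-0.004,-0.075,0,0,0,0,0.001,-0.004,-0.1036,0,0,0,0,0.001,-0.004,-0.1036,0,0,0,0,0.001,-0.004,-0.1036,0])

```text
clock: 15.6
position: [0.4275, -0.0625, 0.1587]
ee_rot: [-0.242, 2.653, 0.04]
force: [-0.0, -0.1, 0.5]
width: 0.005
gripper_force: 0.0
```

```bash
python3 -c "
from h import *
cab()"
```

```text
15.6 [ 0.4275 -0.0625  0.1587] [ 1.12  0.21 -1.07  2.42  0.46  0.16  1.42] [-0.  -0.1  0.5] tz [ 0.455  0.07  -0.888] ty [-0.177  0.984 -0.013] cab -0.2397 -0.0116
```

Emit:
arm_command(deltas=[0,0,0,0.006,0.001,0,0,0,0,0,0.012,0.002,0,0,0,0,0,0.018,0.0034,0,0,0,0,0,0.018,0.0034,0,0,0,0,0,0.018,0.0034,0,0,0,0,0,0.018,0.0034,0,0])

```text
clock: 16.2
position: [0.4443, -0.06, 0.1588]
ee_rot: [-0.24, 2.654, 0.038]
force: [0.1, -0.5, -0.8]
width: 0.006
gripper_force: 0.0
```

```bash
python3 -c "
from h import *
cab()"
```

```text
16.2 [ 0.4443 -0.06    0.1588] [ 1.    0.22 -0.98  2.4   0.48  0.17  1.37] [ 0.1 -0.5 -0.8] tz [ 0.454  0.068 -0.888] ty [-0.176  0.984 -0.014] cab -0.2228 -0.0122
```

Emit:
arm_command(deltas=[0,0,0,-0.001,0.006,-0.008,0,0,0,0,-0.001,0.012,-0.0158,0,0,0,0,-0.001,0.012,-0.0158,0,0,0,0,-0.001,0.012,-0.0158,0,0,0,0,-0.001,0.012,-0.0158,0])

```text
clock: 16.7
position: [0.4432, -0.0483, 0.1431]
ee_rot: [-0.24, 2.654, 0.038]
force: [0.5, -0.3, 0.9]
width: 0.009
gripper_force: 0.0
```

```bash
python3 -c "
from h import *
cab()"
```

```text
16.7 [ 0.4432 -0.0483  0.1431] [ 0.84  0.23 -0.86  2.43  0.8   0.12  1.02] [ 0.5 -0.3  0.9] tz [ 0.455  0.068 -0.888] ty [-0.176  0.984 -0.015] cab -0.2217 -0.0005
```

Emit:
arm_command(deltas=[0,0,0,0.008,0.0015,0.001,0,0,0,0,0.016,0.003,0.001,0,0,0,0,0.025,0.0047,0.001,0,0,0,0,0.034,0.0064,0.001,0,0,0,0,0.043,0.008,0.001,0,0,0,0,0.052,0.0097,0.001,0,0,0,0,0.061,0.0114,0.001,0,0,0,0,0.07,0.0131,0.001,0,0,0,0,0.08,0.015,0.001,0,0,0,0,0.09,0.0169,0.001,0,0,0,0,0.09,0.0169,0.001,0])

```text
clock: 17.8
position: [0.5352, -0.0306, 0.1445]
ee_rot: [-0.24, 2.652, 0.039]
force: [-0.0, 0.4, 0.4]
width: 0.002
gripper_force: 0.0
```

```bash
python3 - <<'E'
from h import *
cab();u=optics.get_image("scene");t=optics.get_image("top")
b=cv2.resize(u[110:264,250:382],None,fx=3,fy=3,interpolation=cv2.INTER_CUBIC);a=cv2.resize(t[100:240,220:340],None,fx=3.3,fy=3.3,interpolation=cv2.INTER_CUBIC)
cv2.imwrite("pics/v6.png",np.hstack([a[:462],b]))
E
```

```text
17.8 [ 0.5352 -0.0306  0.1445] [ 0.6   0.34 -0.72  2.26  0.87  0.21  0.9 ] [-0.   0.4  0.4] tz [ 0.456  0.069 -0.887] ty [-0.177  0.984 -0.014] cab -0.128 -0.0
```

View pics/v6.png

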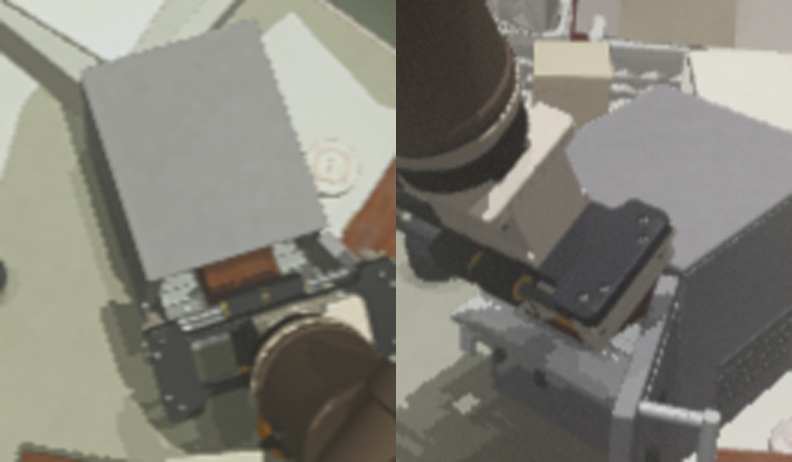

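Emit:
arm_command(deltas=[0,0,0,0,0,0.003,0,0,0,0,0,0,0.006,0,0,0,0,0.006,0.0011,0.006,0,0,0,0,0.012,0.0022,0.006,0,0,0,0,0.017,0.0032,0.006,0,0,0,0,0.021,0.0039,0.006,0,0,0,0,0.0235,0.0044,0.006,0,0,0,0,0.0235,0.0044,0.006,0])

```text
clock: 18.7
position: [0.5571, -0.0266, 0.1501]
ee_rot: [-0.24, 2.653, 0.038]
force: [-2.6, 0.2, 1.6]
width: 0.002
gripper_force: 0.9
```

Emit:
arm_command(deltas=[0,0,0,0.001,0.0002,0,0,0,0,0,0.002,0.0004,0,0,0,0,0,0.003,0.0006,0,0,0,0,0,0.003,0.0006,0,0])

```text
clock: 19.1
position: [0.5598, -0.0262, 0.15]
ee_rot: [-0.24, 2.653, 0.038]
force: [-2.1, -0.0, 0.7]
width: 0.009
gripper_force: 1.0
```

```bash
python3 -c "
from h import *
cab()"
```

```text
19.1 [ 0.5598 -0.0262  0.15  ] [ 0.6   0.37 -0.74  2.2   0.85  0.26  0.92] [-2.1 -0.   0.7] tz [ 0.455  0.068 -0.888] ty [-0.176  0.984 -0.014] cab -0.103 -0.0003
```

Emit:
arm_command(deltas=[0,0,0,0.001,0.0002,0,0,0,0,0,0.002,0.0004,0,0,0,0,0,0.002,0.0004,0,0])

```text
clock: 19.4
position: [0.5612, -0.026, 0.1497]
ee_rot: [-0.24, 2.655, 0.037]
force: [-7.0, -0.7, 3.9]
width: 0.003
gripper_force: 3.5
```

Emit:
arm_command(deltas=[0,0,0,0.001,0.0002,0,0,0,0,0,0.002,0.0004,0,0,0,0,0,0.002,0.0004,0,0])

```text
clock: 19.7
position: [0.5618, -0.026, 0.1493]
ee_rot: [-0.24, 2.657, 0.036]
force: [-18.3, -2.3, 13.4]
width: 0.004
gripper_force: 8.9
```

Emit:
arm_command(deltas=[0,0,0,-0.01,-0.002,0,0,0,0,0,-0.03,-0.0055,0.005,0,0,0,0,-0.045,-0.008,0.04,0,0,0,0,-0.06,-0.011,0.08,0,0,0,0,-0.08,0.02,0.12,0,0,0,0,-0.1,0.06,0.15,0,0,0,0,-0.1,0.1,0.15,0,0,0,0,-0.1,0.14,0.15,0,0,0,0,-0.1,0.18,0.15,0,0,0,0,-0.1,0.18,0.15,0,0,0,0,-0.1,0.18,0.15,0])

```text
clock: 20.8
position: [0.4639, 0.1587, 0.3016]
ee_rot: [-0.246, 2.649, 0.039]
force: [0.9, -0.7, -1.0]
width: 0.003
gripper_force: 0.0
```

```bash
python3 - <<'E'
from h import *
cab();u=optics.get_image("scene");t=optics.get_image("top")
cv2.imwrite("pics/s7.png",u);cv2.imwrite("pics/t7.png",t)
b=cv2.resize(u[110:264,250:382],None,fx=3,fy=3,interpolation=cv2.INTER_CUBIC);a=cv2.resize(t[100:240,220:340],None,fx=3.3,fy=3.3,interpolation=cv2.INTER_CUBIC)
cv2.imwrite("pics/v7.png",np.hstack([a[:462],b]))
ex=np.array([np.cos(.185),np.sin(.185)]);ey=np.array([-ex[1],ex[0]]);C=np.array([.661,-.007])
for X in(-.088,-.083): # predicted near-end lower/upper edge pixels
    for z in(.101,.145): print(X,z,[proj("scene",[*(C+X*ex+y*ey),z]).round(1) for y in(.03,-.03)])
E
```

```text
20.8 [0.4639 0.1587 0.3016] [ 0.78 -0.02 -1.26  2.11  0.24  0.59  1.1 ] [ 0.9 -0.7 -1. ] tz [ 0.458  0.071 -0.886] ty [-0.18   0.983 -0.015] cab -0.1632 0.1991
-0.088 0.101 [array([298.4, 209.7]), array([322.9, 222.6])]
-0.088 0.145 [array([299.1, 190.9]), array([324.5, 203.4])]
-0.083 0.101 [array([300. , 208.6]), array([324.6, 221.4])]
-0.083 0.145 [array([300.8, 189.8]), array([326.1, 202.2])]
```

View pics/v7.png

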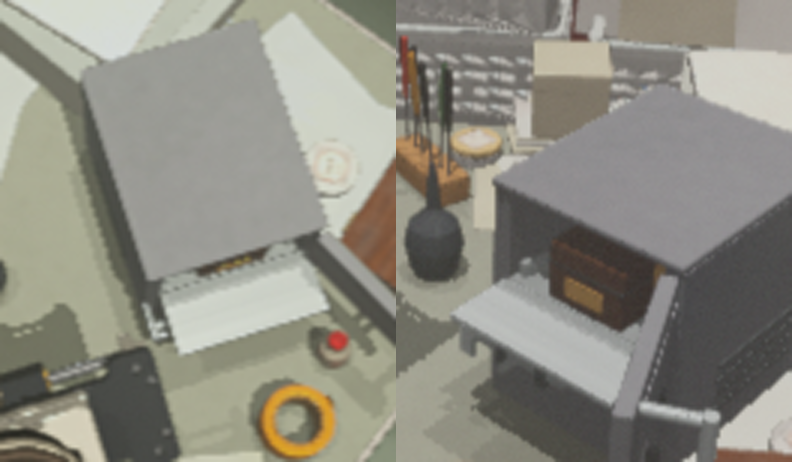

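The box's near end is flush with the front frame: its lower edge runs from about (301,208) to (324,219), matching the predicted home position. The top half stands open, the bottom half is shut, and the gripper is clear.

```bash
python3 -c "
from h import *
print(arm.sign_off())"
```

```text
the job is handed in; nothing more can be done
None
```

I swung the top half open to about 2 rad and pushed the long box home against the back wall. The bottom half stayed shut, the other things on the bench were not disturbed as far as I could see, and the job was handed in at about 21 s. The flap itself, under the roof, was not visible in the last pictures.

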